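Practise the tamp on a spring scale

ROBOT

A 6-joint arm with a two-finger parallel gripper is mounted at the origin on a cart in front of the work surface, level with it; the furniture and walls round the work are solid. World frame = base frame: x ahead of the robot, y to its left, z up, the work surface at z = 0. Lengths are in m, angles in rad, forces in N, time in s.
With the tool pointing down it reaches from about 0.325 to 0.775 m from the base axis. Payload 5.5 kg.
Tool frame: the origin (TCP) lies between the finger pads; the fingertips stand 8 mm ahead of it and the grasp point (between the pads) lies 11 mm behind it (tcp_to_tips is the distance from the TCP to the fingertips, in m); z points along the fingers, y is the line along which they close (so a half turn about z gives the same grasp; the last joint's range is limited). The gripper opens to 88 mm and grips with 3 to 60 N. Pads are 20 mm wide; open, the fingers measure 115 mm over their backs; the gripper's body (75 mm by 178 mm) begins 61 mm behind the grasp point.
Start: joints at [-1.379, 0.091, 1.231, -0, 1.82, -0.057], TCP at [0.148, -0.582, 0.231] pointing down, gripper open.
Joint ranges: [-2.87, 2.87], [-0.86, 2.18], [0.17, 2.46], [-1.51, 4.65], [0.06, 2.69], [-2.65, 2.65]. Speed limits (rad/s): [2.57, 2.57, 3.01, 3.14, 3.14, 3.14].

INTERFACE

Orientations are given as a unit quaternion [w, x, y, z].
In Python, from bench import * gives the robot as it stands. Calls block until the motion is done:
- move_to(position, orientation): joint-space move of the TCP to a pose.
- move_l(position, speed=0.15, orientation=None): straight line of the TCP; orientation=None keeps the orientation; speed is the mean speed in m/s.
- movej(angles): joint-space move.
- gripper_open() and close(): open the fingers fully, or close them until they stop; the grip force is fixed at half the most.
- hold(seconds).
- inverse_kinematics(position, orientation): joint angles nearest the present ones, or None.
- state(): the state.
- get_image(name): name is "scene" or "top" or "wrist"; returns a dict with "frame" (400x640x3 uint8, blue, green, red), "depth" (400x640 float32, m along the optical axis (not along the pixel's ray), 0 where there is no reading), "camera_matrix" (3x3 intrinsics, pixels), "view" (4x4, takes a point from world to camera coordinates). Camera axes: x right, y up, looking along -z (the intrinsics and any distortion apply to the point x, -y, -z); pixel columns grow to the right and rows downward; lengths in m; the calibration is good to about 2 mm. A picture is of the moment at which its call begins.
A pose or a line that the arm cannot do raises IKError and nothing moves.
- job_done(): hands the job in; it is judged then, once.
The state is a dict: "time": time; "joint_pos": joint angles; "dq": joint speeds; "joint_torque": joint torques, N m; "ee_pos": TCP position; "ee_rot": TCP orientation; "ft_force": force on the tool from outside, world axes, zero at the start; "moment": the same for the moment, N m; "finger_gap": finger opening in m; "finger_force": force on a finger pad.
Only numpy, scipy, OpenCV 4.12 (cv2) and the standard library are available. Lean on these libraries where they do the work, as an engineer would, in place of code of your own. Each camera call takes 0.05 s, during which the arm holds its last target. There are 200 camera calls.

TASK

Clear the black dosing cup off the spring scale and stand it upright on the open worktop. Then pick up the tamper by its handle and press it, upright and flat, on the scale pan wholly inside the blue ring until the dial's pointer stands in the green band, never letting the pointer into the red. Finish there, still gripping the tamper and steadily pressing it with the pointer in the green; leave the other things on the worktop where they are.

Things in the scene. Friction and masses are not known exactly. Their poses are not given: they have to be found in the camera images.
- ring_centre (a point): Centre of the blue ring on the top face of the scale's round steel pan. The pan is a disc 94 mm across, its top 78 mm above the worktop when unloaded; the flat printed ring is concentric with it, 74 mm inside and 82 mm outside diameter. The point sinks with the pan.
- scale_pan (a joint): How far the sprung pan is pressed down, m: 0 unloaded, 0.024 at the stop. It sinks without tipping, pushing back 900 N/m (9 N at 0.010, 13.5 N at 0.015; the tamper's weight counts). The dial's black pointer follows, clockwise from lower left, 175 rad/m: green band (top of the dial) 0.010 to 0.015, red band (right) from 0.020.
- tamper_mid (a point): Tamper's centre, 44 mm above its flat underside. Steel foot 58 mm across, 30 mm high; wooden handle above it up to 88 mm, gripped as a 39 mm cylinder; about 0.4 kg; z is its axis, up to the handle. Stands upright on the worktop right of the scale, in one of three places that it swaps with the spice jar and the milk jug.
- cup_mid (a point): Centre of the black dosing cup, 35 mm above its underside: 56 mm across, 70 mm high, light; z is its axis, up. Starts upright on the scale pan. The worktop left of the scale is open from x 0.42 to 0.52, y 0.40 to 0.46: a good place for it.
- dosing_cup: The black dosing cup; origin at the centre of its underside.
- tamper: The tamper; origin at the centre of its flat underside.
- spice_jar_mid (a point): The loose spice jar on the open worktop right of the scale (not the ones at the back left), 44 mm in diameter, 98 mm high, this point is half-way up; a bystander.
- milk_jug_mid (a point): Milk jug of stainless steel, 95 x 62 mm over spout and handle, 75 mm high; this point is half-way up; a bystander.
- timer_mid (a point): Round red and white kitchen timer, 64 mm in diameter, 35 mm high, half-way up, far right; a bystander.
- scale: The scale, fixed: white body 130 mm deep (x) by 240 mm wide (y), 42 mm high; origin on the worktop under its middle; x to its back, y to its left, z up. The pan is centred 56 mm right (-y), the dial 62 mm left (+y), facing up and towards the robot, its top about 100 mm high.

How it is judged:
By the outcome, as a careful person would: the job done as asked, in the order asked, and still so for the second after the job is handed in, while the arm keeps its last pose, push and grip.
It also fails if it takes over 70 s, if anything falls off the work surface, if the arm or the gripper's body presses on something with over 40 N, if the wrist force passes 120 N, or if a joint passes its speed limit or range.

## Working session

There is one attempt and no reset: what is moved stays moved. The work goes in short steps, each a Python script; the robot and the scene stay as the last script left them, time stands still between calls to the robot, and variables do not carry over. Pictures are saved under pics/ and viewed, at most 10 in all, crops included, and the job is handed in when it is done.

```bash
mkdir -p pics; cat > h.py <<'E'
from bench import *
import numpy as np, cv2
def pts(im):
    "world xyz per pixel from depth"
    d=im["depth"];K=np.array(im["camera_matrix"]);V=np.array(im["view"])
    v,u=np.mgrid[0:d.shape[0],0:d.shape[1]]
    c=np.stack([(u-K[0,2])/K[0,0]*d,-(v-K[1,2])/K[1,1]*d,-d,np.ones_like(d)],-1)
    return (c@np.linalg.inv(V).T)[...,:3]
def ray(im,u,v,z):
    K=np.array(im["camera_matrix"]);W=np.linalg.inv(np.array(im["view"]))
    r=W[:3,:3]@np.array([(u-K[0,2])/K[0,0],-(v-K[1,2])/K[1,1],-1]);o=W[:3,3]
    return o+r*(z-o[2])/r[2]
def proj(im,p):
    K=np.array(im["camera_matrix"]);c=np.array(im["view"])@np.r_[p,1]
    return K[0,2]-K[0,0]*c[0]/c[2],K[1,2]+K[1,1]*c[1]/c[2]
E
python3 - <<'E'
from h import *
for n in("scene","top"):
    im=get_image(n);cv2.imwrite(f"pics/{n}0.png",im["frame"]);np.savez(f"pics/{n}0.npz",**{k:im[k] for k in("frame","depth","camera_matrix","view")})
    print(n,np.linalg.inv(im["view"])[:3,3].round(3),im["camera_matrix"],(im["depth"]>0).mean())
print(state())
E
```

```text
scene [-0.191 -0.755  1.103] [[516.17280042   0.         325.38536234]
 [  0.         516.17280042 203.72433001]
 [  0.           0.           1.        ]] 0.9959375
top [ 0.329 -0.171  1.332] [[432.99859345   0.         321.36812259]
 [  0.         432.99859345 197.50924469]
 [  0.           0.           1.        ]] 0.995890625
{'time': 0.1, 'joint_pos': array([-1.37869478e+00,  9.18133931e-02,  1.23176224e+00,  3.01366004e-05,
        1.81983552e+00, -5.66783806e-02]), 'dq': array([ 0.00071192, -0.00102545, -0.00304524,  0.00150868,  0.00097906,
        0.00111112]), 'joint_torque': array([ 3.90208676e-03, -4.47854769e+01, -4.07570100e+01,  7.01187830e-02,
        2.83380778e-02, -1.12844155e-04]), 'ee_pos': array([ 0.14770339, -0.58126525,  0.22960393]), 'ee_rot': array([-9.08152420e-04,  9.92272669e-01,  1.24073054e-01, -4.69462298e-05]), 'ft_force': array([ 0.7329664 , -0.48831752,  0.26201967]), 'moment': array([-0.00226358, -0.02431441,  0.04266598]), 'finger_force': 0.0, 'finger_gap': 0.08764114822688245}
```

View pics/top0.png

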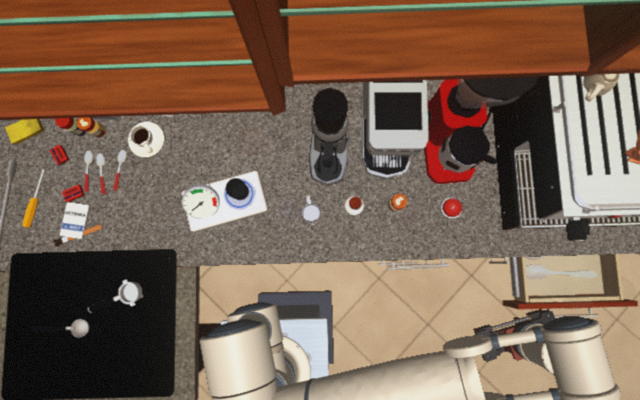

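View pics/scene0.png

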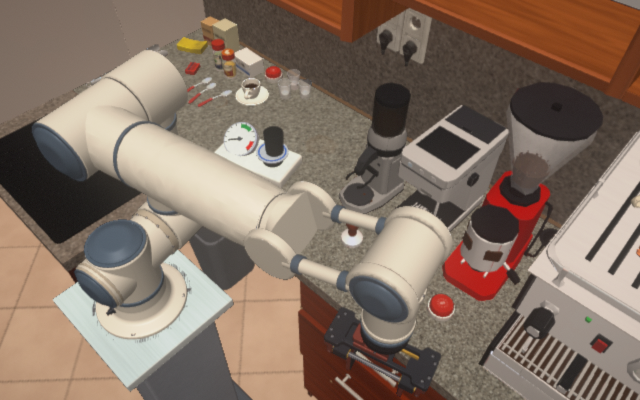

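The top view shows the scale at (225,201) with the cup at (237,188), then the jug at (311,211), probably the tamper at (355,204), the jar at (399,201) and the timer at (452,207). Next I'll measure these with depth and check a zoomed crop.

```bash
python3 - <<'E'
from h import *
im=dict(np.load("pics/top0.npz"));P=pts(im);f=im["frame"]
a=cv2.resize(f[165:235,170:480],None,fx=2.58,fy=2.58,interpolation=cv2.INTER_CUBIC)
s=dict(np.load("pics/scene0.npz"));b=cv2.resize(s["frame"][110:270,200:480],(800,400),interpolation=cv2.INTER_CUBIC)
b=b[:, :a.shape[1]] if a.shape[1]<800 else b; a=a[:,:b.shape[1]]
cv2.imwrite("pics/crop1.png",np.vstack([a,b]))
Z=P[...,2]
def comp(zlo,zhi,u0,u1,v0,v1):
    m=np.zeros(Z.shape,np.uint8);m[v0:v1,u0:u1]=((Z>zlo)&(Z<zhi))[v0:v1,u0:u1]
    n,l,st,c=cv2.connectedComponentsWithStats(m)
    for i in range(1,n):
        if st[i,4]>15:
            q=P[l==i];print(st[i],c[i].round(1),"min",q.min(0).round(3),"max",q.max(0).round(3),"med",np.median(q,0).round(3))
print("worktop z",np.median(Z[220:240,270:300]))
print("objs");comp(.025,.3,290,475,185,235)
print("cup");comp(.115,.2,170,275,165,235)
print("pan");comp(.07,.09,215,275,165,235)
print("body");comp(.03,.05,170,275,165,235)
# body rectangle from all scale pixels
hsv=cv2.cvtColor(f,cv2.COLOR_BGR2HSV)
m=np.zeros(Z.shape,np.uint8);m[165:235,170:275]=((hsv[...,0]>100)&(hsv[...,0]<130)&(hsv[...,1]>70)&(hsv[...,2]>60))[165:235,170:275]
c=cv2.findContours(m,0,2)[0];c=max(c,key=cv2.contourArea);e=cv2.fitEllipse(cv2.convexHull(c));print("ring",e,ray(im,*e[0],.078))
E
```

```text
worktop z 0.0007492202322179065
objs
[301 195  21  30 172] [311.2 212.1] min [ 0.426 -0.151  0.026] max [ 0.514 -0.091  0.081] med [ 0.459 -0.12   0.064]
[388 194  19  18 251] [397.3 202.3] min [ 0.461 -0.397  0.025] max [ 0.504 -0.354  0.106] med [ 0.48  -0.372  0.097]
[349 197  13  13 138] [355.1 202.8] min [ 0.466 -0.269  0.027] max [ 0.502 -0.234  0.094] med [ 0.483 -0.251  0.085]
[443 198  19  19 283] [452.  207.2] min [ 0.441 -0.571  0.025] max [ 0.496 -0.518  0.043] med [ 0.468 -0.544  0.034]
cup
[226 178  22  21 149] [235.1 187.6] min [0.501 0.056 0.115] max [0.556 0.111 0.153] med [0.531 0.09  0.136]
pan
[224 178  31  32 568] [240.  195.2] min [0.476 0.043 0.071] max [0.568 0.133 0.09 ] med [0.515 0.084 0.08 ]
[215 191   3   7  17] [215.8 194.5] min [0.514 0.154 0.07 ] max [0.532 0.16  0.084] med [0.521 0.157 0.075]
body
[ 187  171   81   61 1628] [230.1 204.9] min [0.419 0.012 0.03 ] max [0.597 0.253 0.05 ] med [0.478 0.133 0.042]
ring ((239.12657165527344, 193.8439178466797), (26.601991653442383, 28.387065887451172), 61.289459228515625) [0.52100994 0.08726205 0.078     ]
```

View pics/crop1.png

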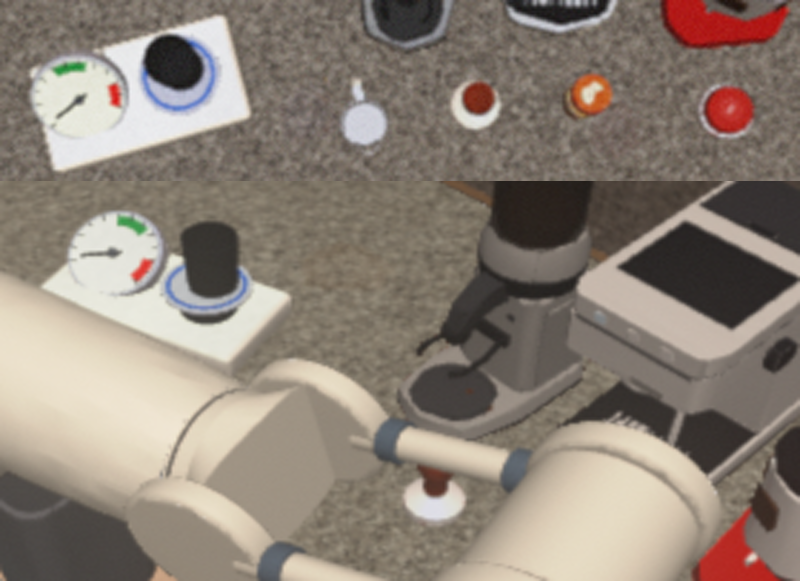

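The lower crop confirms a wooden handle on a steel foot at (435,490), so the tamper is the middle object at about (0.484, -0.252). The ring centre is at about (0.521, 0.087) and the cup at about (0.528, 0.084). I'll start with the cup and get a wrist look on the way.

```bash
python3 - <<'E'
from h import *
Q=[0,1,0,0]
move_to([.32,-.28,.28],Q); move_to([.43,.06,.28],Q); 
im=get_image("wrist");cv2.imwrite("pics/w1.png",im["frame"]);P=pts(im);Z=P[...,2]
m=(Z>.138)&(Z<.16)&(im["frame"].max(2)<80)&(abs(P[...,0]-.528)<.05)&(abs(P[...,1]-.084)<.05)
q=P[m];print("cup top",m.sum(),q.min(0),q.max(0),np.median(q,0),state()["ee_pos"],state()["time"])
E
```

```text
cup top 407 [0.50248702 0.05607563 0.13802069] [0.55527138 0.10966267 0.15022544] [0.54557209 0.08946895 0.14444669] [0.4301838  0.05892854 0.27993361] 2.8083
```

View pics/w1.png

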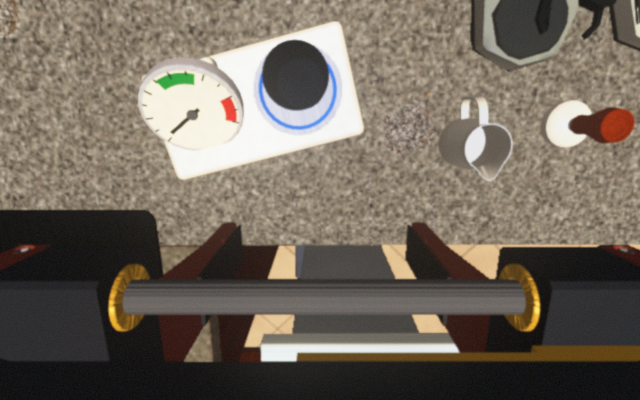

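The wrist view shows the cup at (295,75) on the pan, giving a centre of (0.529, 0.083) that agrees with the top view. Grasping and placing it.

```bash
python3 - <<'E'
from h import *
Q=[0,1,0,0]
move_to([.529,.083,.22],Q); move_l([.529,.083,.117],.1); close()
s=state();print("grip",s["finger_gap"],s["finger_force"],s["ee_pos"])
move_l([.529,.083,.22],.15);s=state();print("lift",s["finger_gap"],s["ft_force"])
z0=.117
move_to([.47,.43,.20],Q); move_l([.47,.43,z0-.076],.12)
print(state()["ft_force"],state()["ee_pos"]); gripper_open(); move_l([.47,.43,.18],.15)
move_to([.43,.12,.28],Q)
im=get_image("top");P=pts(im);Z=P[...,2];cv2.imwrite("pics/top2.png",im["frame"])
m=(Z>.06)&(Z<.09)&(abs(P[...,0]-.47)<.06)&(abs(P[...,1]-.43)<.06);q=P[m];print("cup",m.sum(),q.min(0),q.max(0))
im=get_image("wrist");cv2.imwrite("pics/w2.png",im["frame"])
hsv=cv2.cvtColor(im["frame"],cv2.COLOR_BGR2HSV);P=pts(im)
near=(abs(P[...,0]-.521)<.06)&(abs(P[...,1]-.087)<.06)&(P[...,2]>.06)
m=(near&(hsv[...,0]>100)&(hsv[...,0]<130)&(hsv[...,1]>90)).astype(np.uint8)
c=max(cv2.findContours(m,0,2)[0],key=cv2.contourArea);e=cv2.fitEllipse(c);c2=np.array([ray(im,*p[0],.078) for p in c])
print("ring",e,ray(im,*e[0],.078),np.ptp(c2,0),c2.mean(0),state()["time"])
E
```

```text
grip 0.05451549650220827 30.00017260237655 [0.52901123 0.08298353 0.1170036 ]
lift 0.054714615378963154 [ 0.23278865 -0.24164419 -1.13538304]
[ 0.85398891  0.39755333 -0.72645433] [0.47049943 0.43042203 0.04220319]Traceback (most recent call last):
  File "<stdin>", line 11, in <module>
    return umr_minimum(a, axis, None, out, keepdims, initial, where)
ValueError: zero-size array to reduction operation minimum which has no identity
```

View pics/top2.png

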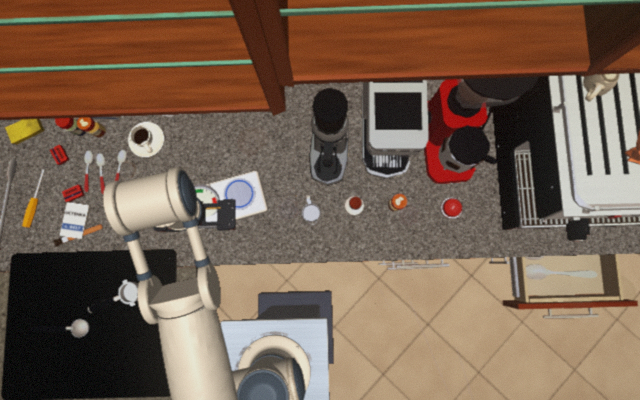

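The pan is now empty, with the ring visible at (240,193), but the arm hides the cup's place. I'll measure the ring now, then check the cup after moving away to the tamper.

```bash
python3 - <<'E'
from h import *
Q=[0,1,0,0]
im=get_image("wrist");cv2.imwrite("pics/w2.png",im["frame"])
hsv=cv2.cvtColor(im["frame"],cv2.COLOR_BGR2HSV);P=pts(im)
near=(abs(P[...,0]-.521)<.06)&(abs(P[...,1]-.087)<.06)&(P[...,2]>.06)
m=(near&(hsv[...,0]>100)&(hsv[...,0]<130)&(hsv[...,1]>90)).astype(np.uint8)
c=max(cv2.findContours(m,0,2)[0],key=cv2.contourArea);e=cv2.fitEllipse(c);c2=np.array([ray(im,*p[0],.078) for p in c])
print("ring",e,ray(im,*e[0],.078),np.ptp(c2,0))
move_to([.40,-.25,.28],Q)
im=get_image("top");P=pts(im);Z=P[...,2];cv2.imwrite("pics/top3.png",cv2.resize(im["frame"][110:270,0:320],None,fx=2.5,fy=2.5))
m=(Z>.06)&(Z<.09)&(abs(P[...,0]-.47)<.06)&(abs(P[...,1]-.43)<.06);q=P[m];print("cup",m.sum(),q.min(0) if len(q) else 0,q.max(0) if len(q) else 0)
im=get_image("wrist");cv2.imwrite("pics/w3.png",im["frame"]);P=pts(im)
near=(abs(P[...,0]-.484)<.05)&(abs(P[...,1]+.2515)<.05)
for a,b in((.02,.034),(.05,.08),(.08,.1)):
    q=P[near&(P[...,2]>a)&(P[...,2]<b)];print(a,len(q),np.percentile(q,[1,50,99],axis=0).round(4).tolist() if len(q) else 0)
print(state()["time"],state()["ft_force"])
E
```

```text
ring ((356.7391662597656, 87.77428436279297), (76.79029083251953, 81.21989440917969), 13.467365264892578) [0.52416358 0.08627706 0.078     ] [0.08057423 0.08084479 0.        ]
cup 100 [0.44245878 0.40187533 0.06009768] [0.49654304 0.46067461 0.07641047]
0.02 0 0
0.05 121 [[0.4662, -0.2718, 0.0701], [0.4789, -0.2513, 0.0751], [0.5042, -0.2343, 0.0799]]
0.08 947 [[0.4693, -0.2696, 0.081], [0.4852, -0.2533, 0.0857], [0.5018, -0.2367, 0.0899]]
13.375 [-0.294151   -0.68410665  0.14553018]
```

View pics/top3.png

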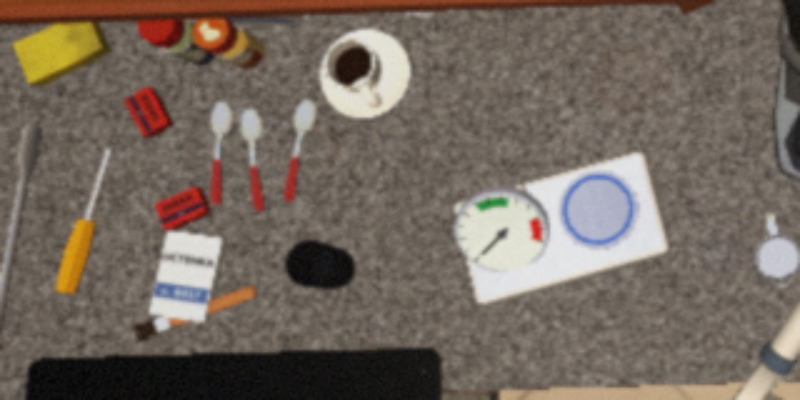

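View pics/w3.png

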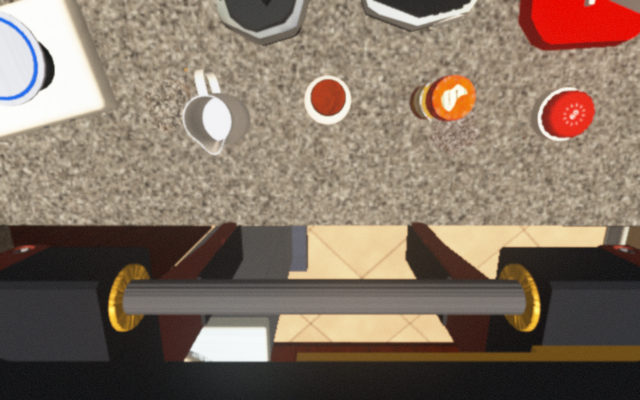

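The cup stands upright at (0.470, 0.431), at (320,262) in the crop. The wrist view shows the tamper's cap at (328,98), at (0.4855, -0.253). Next I'll grip the handle and move it over the ring.

```bash
python3 - <<'E'
from h import *
Q=[0,1,0,0]
x,y=.4855,-.2525
move_to([x,y,.16],Q); move_l([x,y,.052],.08); close()
s=state();print("grip",s["finger_gap"],s["finger_force"],s["ee_pos"],s["ft_force"]);zg=s["ee_pos"][2]
move_l([x,y,.20],.12);s=state();print("lift",s["finger_gap"],s["ft_force"],s["moment"])
move_to([.42,-.08,.24],Q)
move_to([.5225,.087,.20],Q); move_l([.5225,.087,zg+.078+.015],.08);hold(.5);s=state();print(s["ee_pos"],s["ft_force"],s["moment"],s["time"],zg)
im=get_image("top");cv2.imwrite("pics/t4.png",im["frame"]);im=get_image("scene")
cv2.imwrite("pics/s4.png",cv2.resize(im["frame"][90:210,180:340],None,fx=5,fy=5,interpolation=cv2.INTER_CUBIC))
E
```

```text
grip 0.03861476734630427 29.992673099040985 [ 0.48550133 -0.25267744  0.051992  ] [ 0.46856812 -1.61428654 -0.78162983]
lift 0.038724369120108675 [ 1.35717903  0.43609745 -4.31716854] [-0.02755481 -0.01492259  0.00984632]
[0.52254909 0.08700232 0.14507125] [-0.08608233  0.26975613 -2.93946263] [-0.0250965   0.03175981 -0.03765719] 20.6583 0.05199200335035521
```

View pics/s4.png

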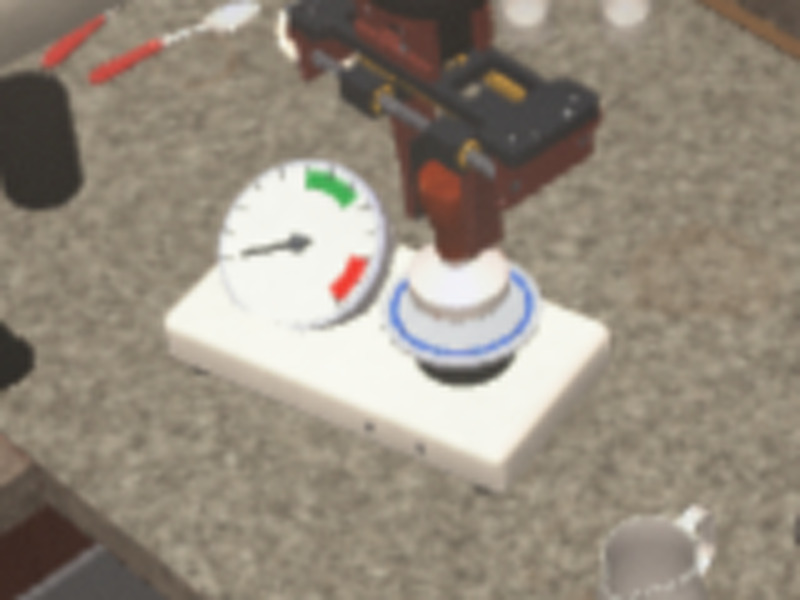

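The tamper hovers upright above the pan, with its foot at (458,285) in the crop and the ring centred near (463,310). The pointer is at rest. I'll lower it to 2 mm above the pan and check the centring.

```bash
python3 - <<'E'
from h import *
move_l([.5225,.087,.0520+.078+.002],.03);hold(.5);s=state();print(s["ee_pos"],s["ft_force"],s["time"])
im=get_image("scene");f=im["frame"].copy()
S=12;u0,v0=250,130
g=cv2.resize(f[v0:v0+45,u0:u0+60],None,fx=S,fy=S,interpolation=cv2.INTER_CUBIC)
def circ(c,r,col):
    p=np.array([proj(im,[c[0]+r*np.cos(t),c[1]+r*np.sin(t),c[2]]) for t in np.linspace(0,6.283,60)])
    cv2.polylines(g,[((p-[u0,v0]+.5)*S).astype(np.int32)],True,col,1)
hsv=cv2.cvtColor(f,cv2.COLOR_BGR2HSV);m=np.zeros(f.shape[:2],np.uint8)
m[130:175,250:310]=((hsv[...,0]>100)&(hsv[...,0]<130)&(hsv[...,1]>80))[130:175,250:310]
c=max(cv2.findContours(m,0,2)[0],key=cv2.contourArea);e=cv2.fitEllipse(cv2.convexHull(c));print("ring centre scene",e,ray(im,*e[0],.078))
circ([.5225,.087,.08],.029,(0,0,255));circ([.5225,.087,.078],.037,(0,200,0))
cv2.imwrite("pics/s5.png",g)
E
```

```text
[0.52252901 0.08700455 0.13206993] [ 0.14853821 -0.40914347 -3.02788535] 21.8417
ring centre scene ((266.8783874511719, 151.90603637695312), (14.66332721710205, 18.458438873291016), 90.74517822265625) [0.51066601 0.09560267 0.078     ]
```

View pics/s5.png

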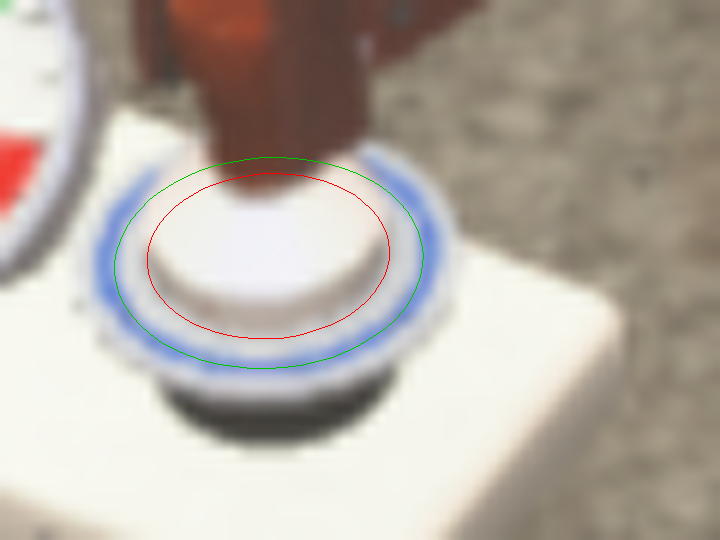

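The foot sits evenly inside the ring, with gaps of about 30 px left, 29 px right and 23 px at the front in foreshortened view, so it is centred to 1–2 mm. Pressing now in small steps with force feedback.

```bash
python3 - <<'E'
from h import *
hold(.3);f0=np.mean([(hold(.05),state()["ft_force"][2])[1] for _ in range(8)]);print("f0",f0)
z=.132
while z>.1165:
    z-=.0015; move_l([.5225,.087,z],.01);hold(.25)
    s=state();F=np.mean([(hold(.04),state()["ft_force"][2])[1] for _ in range(4)])-f0
    print(round(z,4),"pos depth",round(.130-s["ee_pos"][2],4),"F",round(F,2),"force depth",round(F/900,4),s["finger_gap"].round(4))
    if F>11.0: break
print(s["moment"],s["ft_force"],state()["time"])
im=get_image("scene");cv2.imwrite("pics/s6.png",cv2.resize(im["frame"][110:180,210:310],None,fx=8,fy=8,interpolation=cv2.INTER_CUBIC))
E
```

```text
f0 -3.2448594628354774Traceback (most recent call last):
  File "<stdin>", line 7, in <module>
AttributeError: 'float' object has no attribute 'round'
```

```bash
python3 - <<'E'
from h import *
f0=-3.245
z=.1305
while z>.1165:
    z-=.0015; move_l([.5225,.087,z],.01);hold(.25)
    F=np.mean([(hold(.04),state()["ft_force"][2])[1] for _ in range(4)])-f0;s=state()
    print(round(z,4),"pos depth",round(.130-s["ee_pos"][2],4),"F",round(F,2),"force depth",round(F/900,4),round(s["finger_gap"],4))
    if F>11.0: break
print(s["moment"],s["ft_force"],state()["time"])
im=get_image("scene");cv2.imwrite("pics/s6.png",cv2.resize(im["frame"][110:180,210:310],None,fx=8,fy=8,interpolation=cv2.INTER_CUBIC))
E
```

```text
0.129 pos depth 0.0009 F 0.79 force depth 0.0009 0.0389
0.1275 pos depth 0.0025 F 2.48 force depth 0.0028 0.0387
0.126 pos depth 0.0039 F 3.51 force depth 0.0039 0.0384
0.1245 pos depth 0.0054 F 4.42 force depth 0.0049 0.039
0.123 pos depth 0.0069 F 5.95 force depth 0.0066 0.0384
0.1215 pos depth 0.0084 F 7.11 force depth 0.0079 0.0389
0.12 pos depth 0.0097 F 9.09 force depth 0.0101 0.0386
0.1185 pos depth 0.011 F 10.02 force depth 0.0111 0.0388
0.117 pos depth 0.0122 F 10.68 force depth 0.0119 0.0386
0.1155 pos depth 0.0134 F 11.87 force depth 0.0132 0.0384
[-0.03541829  0.26707106  0.01235067] [-1.34145639 -1.3413001   9.1910595 ] 30.475
```

View pics/s6.png

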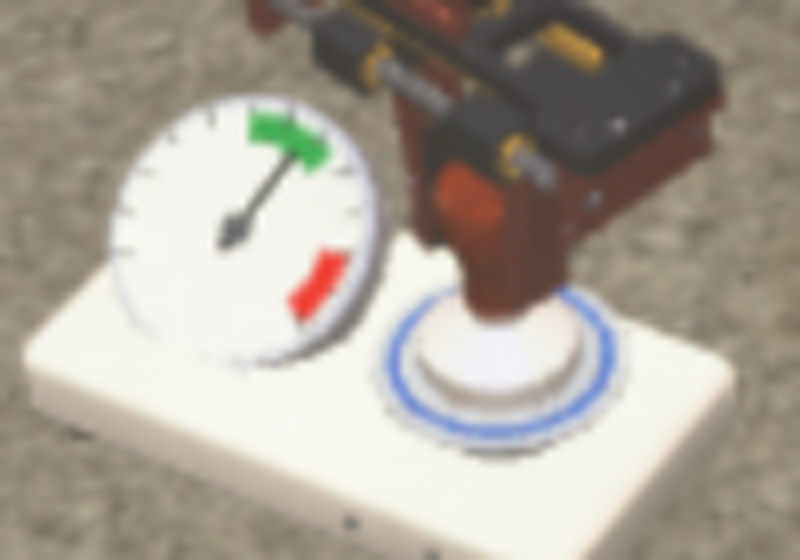

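The pointer, with its tip at (293,150), stands inside the green band, and the foot at (500,350) is flat inside the ring. I'll confirm it holds steady, then hand in.

```bash
python3 - <<'E'
from h import *
for _ in range(3):
    hold(.5);s=state();print(round(.130-s["ee_pos"][2],4),s["ft_force"][2]+3.245,s["finger_gap"],s["finger_force"])
if .0115<.130-s["ee_pos"][2]<.0142: print(job_done())
E
```

```text
0.0135 11.297000500011716 0.038664807671776935 29.997512698173523
0.0135 11.640878463253387 0.038801368700931586 29.997548460960388
0.0135 12.884362029433163 0.0387085222062662 29.997437596321106
the job is handed in; nothing more can be done
None
```

The job is handed in: the cup stands upright on the open worktop at about (0.47, 0.43), and the gripped tamper is pressing flat inside the blue ring at about 13.5 mm, with the pointer steady in the green and never in the red.

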